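Key a peg shaper's crank onto its spindle and lock it

TASK

Get the peg shaper's crank properly mounted: first draw the red keeper fork fully open, then swing the crank round until the keyway in its hub lines up with the brass key on the spindle, press the hub fully home, and slide the keeper fully shut again over the hub's flange. Leave the canister, the peg clip, the cedar offcut and the bronze weight where they stand.

Things in the scene. Friction and masses are not known exactly. Their poses are not given: they have to be found in the camera images.
- stand: Peg shaper: green gearbox 120 x 175 mm, flat top (the seat) 60 mm above the counter, on a 150 x 205 mm foot plate, fixed. Origin on the axis of its upright spindle at counter height; z up. The box reaches 65 mm to -y and 110 mm to +y of the axis; the keeper opens along the stand's +y.
- seat (a point): Point on the spindle axis at the height of the gearbox top, 60 mm above the counter; axes as the stand's.
- spindle (a joint): Turn of the upright spindle (rad, anticlockwise from above); at 0 its key points along the stand's +x. Starts between -0.4 and 0.4. Stiff (0.5 N m): it stays put while the crank is turned on it. A 22 mm shaft, its end 40 mm above the seat, hidden in the crank's hub.
- collar (a joint): How far the black rubber collar on the spindle has been pushed down (m): 0 at the start, 0.020 when level with the seat. 44 mm diameter; it grips the shaft and carries the crank 20 mm above the seat. It slides down under the crank at about 8 N (the crank's weight included) and stays where it is pushed.
- key_end (a point): On top of the spindle's single brass key, 34 mm from the axis and 12.5 mm above the seat; this point's x axis points outward along the key. The key is a radial bar on the seat, 11 mm wide with a rounded top, reaching 50 mm from the axis so that its end shows past the hub's flange.
- crank: Loose steel crank, 0.35 kg, on the spindle. Origin on the hub axis at the hub's underside; z up; arm along +x. Flange radius 34 mm, 0 to 12 mm up; neck radius 20 mm to 42 mm up; closed brass cap radius 21 mm, 42 to 48 mm up. Arm 20 mm wide, 30 to 42 mm up, out to 109 mm. It turns easily on the collar when its arm or knob is pushed; at the start the arm points to the stand's -y or +x side.
- keyway (a point): Outer end of the keyway, 34 mm from the hub axis opposite to the arm, at the hub's underside: a radial slot 14 mm wide through the flange, seen from above as a notch. The hub goes down only with the keyway over the key, the arm pointing directly opposite to the key (within 0.1 rad; the rounded key then centres it), and the keeper open. Home: underside on the seat.
- crank_knob (a point): Centre of the top of the crank's upright boxwood knob, 24 mm thick, 95 mm from the hub axis, 42 to 87 mm above the crank's origin.
- hub_top (a point): Centre of the brass cap's top, 48 mm above the crank's origin: the place to press the crank home.
- keeper (a joint): How far the red keeper is drawn open (m) to the stand's +y: 0 shut, 0.040 fully open; about 3 N moves it, it stays where left. A fork plate, 13.5 to 18.5 mm above the seat, prongs 48 mm apart either side of the spindle. Shut, it stops the crank from going down or, with the crank home, lies over the flange and holds it. The flange passes once it is open by more than 0.034.
- keeper_tab (a point): Centre of the top of the keeper's upright red tab, 44 mm above the seat; 30 mm wide across the sliding direction, 12 mm thick along it, 25 mm tall; 84 mm from the spindle axis (stand's +y) when shut, 124 mm when open. Push it on either face or pinch it. Axes as the stand's.
- canister: Copper screw-top canister, 76 mm diameter, 88 mm tall; origin centre of its underside. A bystander.
- clip: Steel spring clip on a 120 x 50 mm plate holding two dark pegs upright, 90 mm tall; origin centre of its underside. A bystander.
- offcut: Cedar headstock offcut, 170 x 65 x 18 mm, lying flat; origin on its underside. A bystander.
- paperweight: Bronze paperweight with a small knob, 68 mm diameter, 61 mm tall; origin centre of its underside. A bystander.
There are look-alikes about, which are no part of the job. Leave any green look-alike of the crank alone.

How it is judged:
On the way, in this order (a step that is already met when the one before it is completed fails the run):
1. the keeper is drawn open (at least 34 mm) (value of joint keeper above 0.034 m), for 0.1 s.
2. the crank's keyway is turned over the key (horizontal distance between keyway and key_end below 0.007 m), for 0.1 s.
3. the crank's hub is home on the seat, keyed (z of crank in the frame of seat below 0.004 m and horizontal distance between keyway and key_end below 0.006 m), for 0.1 s.
4. the keeper is shut over the flange (all of step 3 and value of joint keeper below 0.005 m), for 0.2 s.
At the end, for the whole second after the job is handed in: The crank is at rest and level with its hub's underside within 4 mm of the seat and its keyway within 6 mm of the key's line, and the keeper is shut to within 5 mm (all of step 4 and linear speed of crank below 0.02 m/s and angle between crank's own z axis and vertical below 0.08 rad); the robot touches nothing.
It fails at once if the canister is moved more than 25 mm (distance of canister from where it was at the start of the episode above 0.025 m).
It fails at once if the peg clip is moved more than 25 mm (distance of clip from where it was at the start of the episode above 0.025 m).
It fails at once if the cedar offcut is moved more than 25 mm (distance of offcut from where it was at the start of the episode above 0.025 m).
It fails at once if the bronze weight is moved more than 25 mm (distance of paperweight from where it was at the start of the episode above 0.025 m).
It also fails if it takes over 59 s, if anything falls off the work surface, if the arm or the gripper's body presses on something with over 40 N, if the wrist force passes 120 N, or if a joint passes its speed limit or range.

ROBOT

A 7-joint arm with a two-finger parallel gripper is mounted at the origin on the work surface. World frame = base frame: x ahead of the robot, y to its left, z up, the work surface at z = 0. Lengths are in m, angles in rad, forces in N, time in s.
With the tool pointing down it reaches from about 0.4 to 0.85 m from the base axis. Payload 4.4 kg.
Tool frame: the origin (TCP) lies midway between the tips of the shut fingers; the grasp point (between the pads) lies 19 mm behind it; z points along the fingers, x is the direction in which the jaws open and shut, and the axes are right-handed (so a half turn about z gives the same grasp; the last joint's range is limited). The gripper opens to 94 mm and grips with 3 to 60 N. Pads are 16 mm wide; open, the fingers measure 119 mm over their backs; the gripper's body (75 mm by 177 mm) begins 78 mm behind the grasp point.
Start: joints at [-1.229, 0.628, 0.038, 1.517, -0.027, 0.996, -0.02], TCP at [0.258, 0.597, 0.205] pointing down, gripper open.
Joint ranges: [-3.06, 3.06], [-0.37, 2.12], [-1.25, 1.32], [0.18, 2.47], [-1.1, 4.24], [0.23, 1.98], [-2.94, 2.94]. Speed limits (rad/s): [2.57, 2.57, 3.14, 3.14, 3.14, 3.14, 3.14].

INTERFACE

Orientations are given as a unit quaternion [x, y, z, w].
In Python, from station import * gives the robot as it stands. The module is installed in compiled form; this text tells all that it offers.
- The arm moves only by the shell command python3 -m pendant 'ROWS'. ROWS is JSON, a list of rows, each an object with "xyz": the shift along the tool's x, y, z in mm, a list of three; "twist": the turn, a rotation vector about the tool's x, y, z in rad, a list of three; "gripper": the finger opening in mm, from 0 to 94. A call has 1 to 20 rows; each row shifts and turns the commanded pose from where the row before left it, along the tool's axes as they then stand; what a row does not reach is not made up. A row lasts 1/8 s, in which the tool goes at most 62.5 mm and 10.7 degrees, less where a joint would pass 70% of its speed; a pose out of reach is approached as far as the arm can. A call with a gripper value outside its range is refused whole. The fingers move at their own pace and stop on an object; the grip force is fixed at half the most. Time passes only in rows, so rows that do not move let the fingers close. It gives the time, the measured TCP pose, the force and the opening at its end, in the units of the state.
- state(): the state, without advancing time (a new reading comes with each control period).
- grab_frame(name): name is "scene" or "top" or "wrist"; returns (picture, depth): 384x512x3 uint8, blue, green, red; 384x512 float32, m along the optical axis (not along the pixel's ray), 0 where there is no reading.
- camera_info(name): a dict with "mtx" (3x3 intrinsics, pixels), "position" and "attitude" of the camera in the world. Camera axes: x right, y up, looking along -z (the intrinsics and any distortion apply to the point x, -y, -z); pixel columns grow to the right and rows downward; lengths in m; the calibration is good to about 2 mm. A picture is of the moment at which its call begins: read the wrist's pose just before it. camera_info takes no time and is no camera call; for the wrist camera it gives the pose at the moment of the call.
- close_job(): hands the job in, once; it reports no verdict.
The state is a dict: "time_s": time; "q": joint angles; "qd": joint speeds; "joint_efforts": joint torques, N m; "eef_pos": TCP position; "tool_rot": TCP orientation; "contact_force": force on the tool from outside, world axes, zero at the start; "ft_torque": the same for the moment, N m; "opening": finger opening in m.
Only numpy, scipy, OpenCV 4.12 (cv2) and the standard library are available. Lean on these libraries where they do the work, as an engineer would, in place of code of your own. Each camera call takes 0.05 s, during which the arm holds its last target. There are 200 camera calls.

## Working session

There is one attempt and no reset: what is moved stays moved. The work goes in short steps, Python scripts to look and compute and a shell command to move; the robot and the scene stay as the last step left them, time stands still between calls to the robot, and variables do not carry over. Pictures are saved under pics/ and viewed, about 8 in all and at most 12, crops included, and the job is handed in when it is done.

```bash
mkdir -p pics; cat > h.py <<'E'
from station import *
import numpy as np, cv2
from scipy.spatial.transform import Rotation as R
def cam(n):
    c=camera_info(n); a=np.array(c["attitude"],float)
    r=R.from_quat(a).as_matrix() if a.size==4 else a.reshape(3,3)
    return np.array(c["mtx"]),np.array(c["position"]),r,c
def ray(c,u,v):
    K,p,r,_=c; d=np.linalg.inv(K)@[u,v,1]; return p, r@(d*[1,-1,-1])
def onz(c,u,v,z):
    p,d=ray(c,u,v); return p+d*(z-p[2])/d[2]
def proj(c,P):
    K,p,r,_=c; q=(r.T@(np.array(P)-p))*[1,-1,-1]; q=K@q; return q[:2]/q[2]
def dep(c,u,v,D):
    p,d=ray(c,u,v); return p+d*D[int(round(v)),int(round(u))]
E
python3 - <<'E'
from h import *
ims=[]
for n in("scene","top","wrist"):
    c=cam(n); f,d=grab_frame(n); cv2.imwrite(f"pics/{n}0.png",f); np.save(f"pics/{n}0.npy",d); print(n,c[3])
    ims.append(f)
s=state();print(s["time_s"],s["eef_pos"],s["tool_rot"])
cv2.imwrite("pics/st.png",cv2.resize(np.hstack(ims[:2]),(800,300)))
E
```

```text
scene {'mtx': array([[419.92613272,   0.        , 250.72052786],
       [  0.        , 419.92613272, 198.85221691],
       [  0.        ,   0.        ,   1.        ]]), 'position': array([1.14936922, 0.27184911, 1.05062463]), 'attitude': array([0.14776485, 0.25243957, 0.81862489, 0.49426016])}
top {'mtx': array([[472.12124961,   0.        , 248.6055851 ],
       [  0.        , 472.12124961, 195.37451094],
       [  0.        ,   0.        ,   1.        ]]), 'position': array([ 0.50039917, -0.02753927,  1.61968363]), 'attitude': array([ 0.0256672 , -0.02935956, -0.69772809,  0.71530045])}
wrist {'mtx': array([[283.6680023 ,   0.        , 253.0113285 ],
       [  0.        , 283.6680023 , 190.93001159],
       [  0.        ,   0.        ,   1.        ]]), 'position': array([0.19604069, 0.62266579, 0.38483722]), 'attitude': array([-0.09890234, -0.06393506,  0.54567752,  0.82967866])}
0.15 [0.25754797 0.5962545  0.20478203] [ 8.35633915e-01  5.49286304e-01 -5.95943674e-04  4.02634710e-04]
```

View pics/scene0.png

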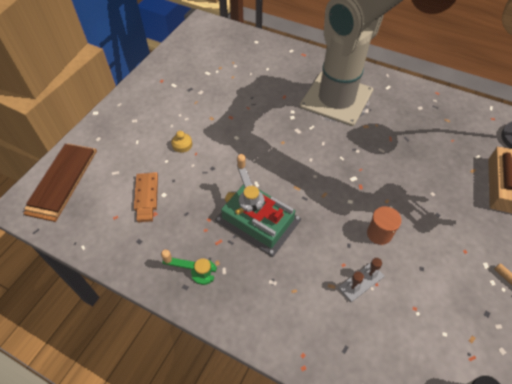

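View pics/top0.png

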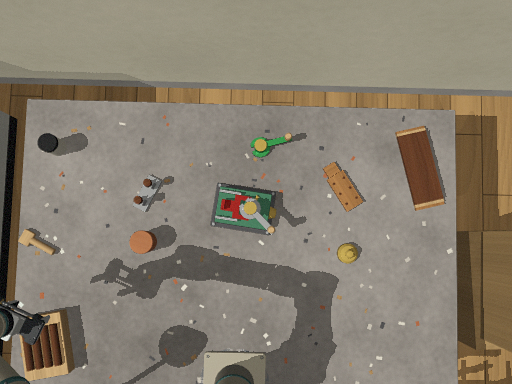

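The stand with the grey steel crank is at top px (245,208) and scene px (257,212). The all-green look-alike is at top px (265,146) and scene px (195,268), and I will leave it alone. I'll confirm this in one enlarged crop.

```bash
python3 - <<'E'
from h import *
t=cv2.imread("pics/top0.png")[175:245,200:300]; s=cv2.imread("pics/scene0.png")[145:257,205:305]
a=cv2.resize(t,None,fx=4,fy=4,interpolation=2); b=cv2.resize(s,None,fx=4,fy=4,interpolation=2)
a=cv2.copyMakeBorder(a,0,b.shape[0]-a.shape[0],0,0,0)
cv2.imwrite("pics/c1.png",np.hstack([a,b]))
c=cam("top"); D=np.load("pics/top0.npy"); f=cv2.imread("pics/top0.png"); h=cv2.cvtColor(f,40)
print("cap",onz(c,250,208,.128),"knob",onz(c,270,230,.167))
for n,p in dict(cap=(250,208),knob=(270,229),tab=(226,207)).items(): print(n,dep(c,*p,D))
E
```

```text
cap [ 0.57690696 -0.03929403  0.128     ] knob [ 0.50886232 -0.10201183  0.167     ]
cap [ 0.57670073 -0.03926235  0.13202098]
knob [ 0.51194575 -0.10209019  0.16420852]
tab [0.58080501 0.03882251 0.07762007]
```

View pics/c1.png

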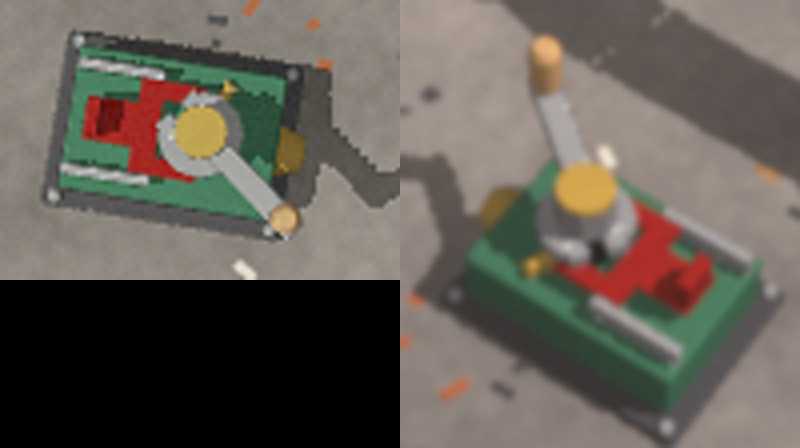

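```bash
python3 -m pendant '[{"xyz":[-20,25,-20]},{"xyz":[-32,39,-25]},{"xyz":[-32,39,0]},{"xyz":[-32,39,0]},{"xyz":[-32,39,0]},{"xyz":[-32,39,0]},{"xyz":[-32,39,0]},{"xyz":[-32,39,0]},{"xyz":[-32,39,0]},{"xyz":[-32,39,0]},{"xyz":[-32,39,0]},{"xyz":[-32,39,0]},{"xyz":[-32,39,0]},{"xyz":[-25,39,0]},{"xyz":[-10,25,0]},{"twist":[0,0,-0.12]},{"twist":[0,0,-0.126]},{"xyz":[0,0,0]}]'
cat > w.py <<'E'
from h import *
import sys
s=state(); c=cam("wrist"); f,D=grab_frame("wrist"); n=sys.argv[1]
cv2.imwrite(f"pics/{n}.png",f); np.save(f"pics/{n}.npy",D); np.savez(f"pics/{n}c.npz",K=c[0],p=c[1],r=c[2])
print(s["time_s"],np.round(s["eef_pos"],4),np.round(R.from_quat(s["tool_rot"]).as_matrix(),3).tolist(),c[1])
E
python3 w.py w1
```

```text
0.15 [0.2575 0.5963 0.2048] [[0.397, 0.918, -0.001], [0.918, -0.397, -0.001], [-0.001, 0.0, -1.0]] [0.19606192 0.62271161 0.38495383]invalid input
```

View pics/w1.png

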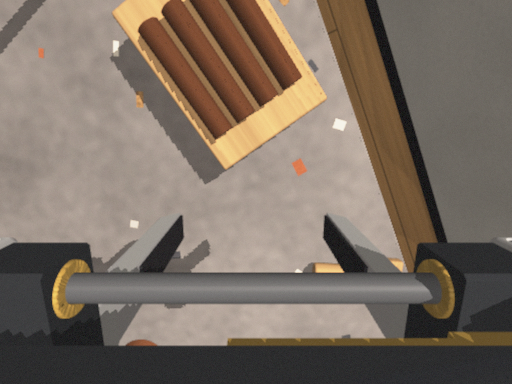

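The pendant wants all keys in every row, so nothing moved. The view shows only the gripper and the tray. The TCP projects near row 225, so I'll stop with the stand slightly on the tool's -y side.

```bash
python3 -m pendant '[{"xyz":[-20,25,-20],"twist":[0,0,0],"gripper":94},{"xyz":[-32,39,-25],"twist":[0,0,0],"gripper":94},{"xyz":[-32,39,0],"twist":[0,0,0],"gripper":94},{"xyz":[-32,39,0],"twist":[0,0,0],"gripper":94},{"xyz":[-32,39,0],"twist":[0,0,0],"gripper":94},{"xyz":[-32,39,0],"twist":[0,0,0],"gripper":94},{"xyz":[-32,39,0],"twist":[0,0,0],"gripper":94},{"xyz":[-32,39,0],"twist":[0,0,0],"gripper":94},{"xyz":[-32,39,0],"twist":[0,0,0],"gripper":94},{"xyz":[-32,39,0],"twist":[0,0,0],"gripper":94},{"xyz":[-32,39,0],"twist":[0,0,0],"gripper":94},{"xyz":[-32,39,0],"twist":[0,0,0],"gripper":94},{"xyz":[-32,41,0],"twist":[0,0,0],"gripper":94},{"xyz":[-20,41,0],"twist":[0,0,0],"gripper":94},{"xyz":[-5,30,0],"twist":[0,0,0],"gripper":94},{"xyz":[0,0,0],"twist":[0,0,-0.12],"gripper":94},{"xyz":[0,0,0],"twist":[0,0,-0.126],"gripper":94},{"xyz":[0,0,0],"twist":[0,0,0],"gripper":94}]'
cat > w.py <<'E'
from h import *
import sys
s=state(); c=cam("wrist"); f,D=grab_frame("wrist"); n=sys.argv[1]
cv2.imwrite(f"pics/{n}.png",f); np.save(f"pics/{n}.npy",D); np.savez(f"pics/{n}c.npz",K=c[0],p=c[1],r=c[2])
print(s["time_s"],np.round(s["eef_pos"],4),np.round(R.from_quat(s["tool_rot"]).as_matrix(),3).tolist(),c[1])
E
python3 w.py w2
```

```text
time_s: 2.45
eef_pos: [0.607, -0.0217, 0.2502]
tool_rot: [0.762, 0.647, -0.0, -0.0]
contact_force: [-0.5, -0.8, -0.4]
opening: 0.0939
2.45 [ 0.607  -0.0217  0.2502] [[0.163, 0.987, -0.001], [0.987, -0.163, 0.0], [0.0, -0.001, -1.0]] [ 0.54092316 -0.01125147  0.43041843]
```

View pics/w2.png

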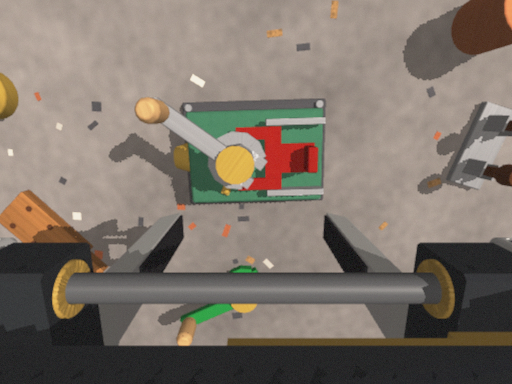

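The steel crank's cap is at (235,166), the knob at (150,110), the tab at (312,158), the foot-plate bolts at (188,107) and (320,104), and the key end at (227,191). The notch shows near (262,157). The green look-alike at (240,300) is clearly a separate object.

```bash
cat > m.py <<'E'
from h import *
import sys
def load(n):
    z=np.load(f"pics/{n}c.npz"); return (z["K"],z["p"],z["r"],None),cv2.imread(f"pics/{n}.png"),np.load(f"pics/{n}.npy")
def cloud(c,D):
    K,p,r,_=c; v,u=np.mgrid[:384,:512]; d=np.stack([u,v,np.ones_like(u)],-1)@np.linalg.inv(K).T*[1,-1,-1]
    return p+(d@r.T)*D[...,None]
E
python3 - <<'E'
from m import *
c,f,D=load("w2"); P=cloud(c,D); h=cv2.cvtColor(f,40)
H,S,V=[h[...,i].astype(int) for i in range(3)]; Z=P[...,2]
st=np.zeros(H.shape,bool); st[90:215,130:330]=1
def rep(n,m):
    v,u=np.nonzero(m); print(n,m.sum(),"px",u.mean().round(1),v.mean().round(1),"med",np.median(P[m],0).round(4),"min",P[m].min(0).round(4),"max",P[m].max(0).round(4))
    return u.mean(),v.mean()
yel=(H>18)&(H<32)&(S>130)&st
cap=rep("cap",yel&(Z>.12)&(Z<.14))
knob=rep("knob",st&(Z>.155)&(Z<.18))
red=((H<6)|(H>174))&(S>150)&st
tab=rep("tabtop",red&(Z>.098)); rep("plate",red&(Z<.085)&(Z>.07))
rep("key",yel&(Z>.06)&(Z<.08))
rep("greentop",(H>65)&(H<90)&(S>80)&st&(Z>.05)&(Z<.07))
g=((H>65)&(H<90)&(S>80)&st&(Z>.05)&(Z<.07)).astype(np.uint8); pts=P[g>0][:,:2].astype(np.float32)
r=cv2.minAreaRect(pts); print("rect",r)
print("bolts",onz(c,188,107,.01),onz(c,320,104,.01),"cap128",onz(c,*cap,.128),"knob167",onz(c,*knob,.167),"tab",onz(c,*tab,.104))
# two-view heights
ct=cam("top"); t0=cv2.imread("pics/top0.png"); 
def tri(a,b):
    p1,d1=ray(c,*a);p2,d2=ray(ct,*b); A=np.stack([d1,-d2],1); s=np.linalg.lstsq(A,p2-p1,rcond=None)[0]; q=p1+s[0]*d1; w=p2+s[1]*d2; return ((q+w)/2).round(4),np.linalg.norm(q-w).round(4)
ht=cv2.cvtColor(t0,40); yt=cv2.inRange(ht,(18,130,90),(32,255,255)); yt[:200]=0;yt[218:]=0;yt[:,:240]=0;yt[:,258:]=0
v,u=np.nonzero(yt); print("topcap",u.mean(),v.mean(),tri(cap,(u.mean(),v.mean()))); print("knob",tri(knob,(270.5,229.5)))
E
python3 - <<'E'
import cv2
f=cv2.imread("pics/w2.png")[90:215,130:330]; cv2.imwrite("pics/c2.png",cv2.resize(f,None,fx=4,fy=4,interpolation=2))
E
```

```text
cap 1126 px 234.5 164.5 med [ 0.5804 -0.0378  0.1289] min [ 0.5603 -0.058   0.1265] max [ 0.6009 -0.0179  0.1307]
knob 577 px 148.4 109.7 med [ 0.5144 -0.1019  0.1666] min [ 0.5023 -0.1159  0.1551] max [ 0.5253 -0.0928  0.1696]
tabtop 273 px 310.8 158.6 med [0.5906 0.0486 0.1046] min [ 0.5409 -0.0113  0.0984] max [0.6064 0.0561 0.4304]
plate 2062 px 276.6 156.4 med [0.5868 0.0094 0.0791] min [ 0.5435 -0.0382  0.0736] max [0.6259 0.0573 0.0847]
key 48 px 225.2 190.8 med [ 0.6199 -0.061   0.0719] min [ 0.6144 -0.0683  0.0602] max [ 0.6265 -0.0557  0.0747]
greentop 4972 px 251.5 151.5 med [ 0.5696 -0.0236  0.0607] min [ 0.5147 -0.1081  0.0564] max [0.6523 0.0771 0.0633]
rect ((0.5840407609939575, -0.015752173960208893), (0.1730162352323532, 0.11905872076749802), 82.21259307861328)
bolts [ 0.50420249 -0.09904819  0.01      ] [0.53061817 0.08675432 0.01      ] cap128 [ 0.58048362 -0.03789155  0.128     ] knob167 [ 0.51446181 -0.10170936  0.167     ] tab [0.59115841 0.04785921 0.104     ]
topcap 249.7622950819672 207.5327868852459 (array([ 0.5786, -0.0378,  0.1371]), np.float64(0.0019))
knob (array([ 0.512 , -0.1046,  0.157 ]), np.float64(0.0032))
```

View pics/c2.png

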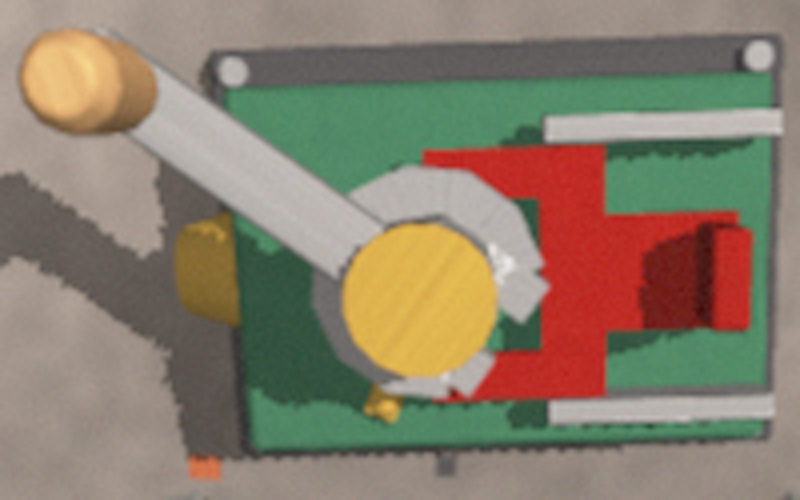

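The stand axis is about (0.5806, -0.0380) with yaw about -8°. The key is at world -30° and the arm at 224°, so the arm must go to about 150° (knob near (0.499, 0.010)). Now the keeper tab, near (0.591, 0.048).

```bash
python3 -m pendant '[{"xyz":[22,-9,20],"twist":[0,0,-0.025],"gripper":40},{"xyz":[22,-9,30],"twist":[0,0,0],"gripper":40},{"xyz":[22,-9,30],"twist":[0,0,0],"gripper":40},{"xyz":[0,0,30],"twist":[0,0,0],"gripper":40},{"xyz":[0,0,24],"twist":[0,0,0],"gripper":40},{"xyz":[0,0,20],"twist":[0,0,0],"gripper":40},{"xyz":[0,0,10],"twist":[0,0,0],"gripper":40},{"xyz":[0,0,0],"twist":[0,0,0],"gripper":6},{"xyz":[0,0,0],"twist":[0,0,0],"gripper":6},{"xyz":[0,0,0],"twist":[0,0,0],"gripper":6},{"xyz":[0,0,0],"twist":[0,0,0],"gripper":6}]'
```

```text
time_s: 3.88
eef_pos: [0.5909, 0.0487, 0.0873]
tool_rot: [0.754, 0.657, 0.001, 0.0]
contact_force: [0.3, 3.1, 2.4]
opening: 0.0117
```

```bash
python3 -m pendant '[{"xyz":[8,0,0],"twist":[0,0,0],"gripper":6},{"xyz":[10,0,0],"twist":[0,0,0],"gripper":6},{"xyz":[10,0,0],"twist":[0,0,0],"gripper":6},{"xyz":[8,0,0],"twist":[0,0,0],"gripper":6},{"xyz":[5,0,0],"twist":[0,0,0],"gripper":6},{"xyz":[0,0,0],"twist":[0,0,0],"gripper":6},{"xyz":[0,0,0],"twist":[0,0,0],"gripper":6}]'
```

```text
time_s: 4.75
eef_pos: [0.5958, 0.0857, 0.0872]
tool_rot: [0.754, 0.657, -0.001, 0.001]
contact_force: [-0.7, -4.4, 6.4]
opening: 0.0116
```

```bash
python3 -m pendant '[{"xyz":[4,0,0],"twist":[0,0,0],"gripper":6},{"xyz":[0,0,0],"twist":[0,0,0],"gripper":6},{"xyz":[0,0,0],"twist":[0,0,0],"gripper":6}]'
```

```text
time_s: 5.12
eef_pos: [0.5959, 0.0857, 0.0872]
tool_rot: [0.755, 0.656, -0.003, 0.002]
contact_force: [-1.8, -10.8, 8.3]
opening: 0.0121
```

```bash
python3 -m pendant '[{"xyz":[-5,0,0],"twist":[0,0,0],"gripper":6},{"xyz":[0,0,0],"twist":[0,0,0],"gripper":40},{"xyz":[0,0,0],"twist":[0,0,0],"gripper":40},{"xyz":[0,0,-40],"twist":[0,0,0],"gripper":40},{"xyz":[0,0,-55],"twist":[0,0,0],"gripper":50},{"xyz":[-20,-6,-35],"twist":[0,0,0],"gripper":50},{"xyz":[-50,-14,0],"twist":[0,0,0],"gripper":50},{"xyz":[-55,-15,0],"twist":[0,0,0],"gripper":50},{"xyz":[-50,-14,0],"twist":[0,0,0],"gripper":50},{"xyz":[-23,-8,0],"twist":[0,0,0],"gripper":50},{"xyz":[0,0,0],"twist":[0,0,0],"gripper":50},{"xyz":[0,0,0],"twist":[0,0,0],"gripper":50}]'; python3 w.py w3
python3 - <<'E'
from m import *
c,f,D=load("w3"); P=cloud(c,D); h=cv2.cvtColor(f,40); H,S,V=[h[...,i].astype(int) for i in range(3)]; Z=P[...,2]
for n,m in dict(knob=(H>8)&(H<25)&(Z>.155)&(Z<.175),cap=(H>18)&(H<32)&(S>130)&(Z>.12)&(Z<.14),tab=((H<6)|(H>174))&(S>150)&(Z>.098)&(Z<.11),key=(H>18)&(H<32)&(S>130)&(Z>.066)&(Z<.078)).items():
    m=m&(P[...,0]<.68)&(P[...,0]>.45)
    if m.any():
        v,u=np.nonzero(m); print(n,m.sum(),u.mean(),v.mean(),np.median(P[m],0).round(4),P[m].min(0).round(4),P[m].max(0).round(4))
E
```

```text
time_s: 6.62
eef_pos: [0.5128, -0.0993, 0.2163]
tool_rot: [0.753, 0.658, 0.0, -0.0]
contact_force: [-0.0, 0.7, -0.1]
opening: 0.0498
6.625 [ 0.5128 -0.0993  0.2163] [[0.134, 0.991, 0.0], [0.991, -0.134, 0.001], [0.001, 0.0, -1.0]] [ 0.4462188  -0.09091509  0.39650155]
knob 586 247.44368600682594 203.26621160409556 [ 0.5109 -0.1043  0.1665] [ 0.5017 -0.1162  0.1551] [ 0.5248 -0.0932  0.1697]
cap 263 333.23954372623575 241.8212927756654 [ 0.5735 -0.0255  0.1289] [ 0.5599 -0.0372  0.1269] [ 0.5915 -0.0171  0.1306]
tab 279 427.31182795698925 236.69892473118279 [0.5934 0.0835 0.1044] [0.5814 0.0782 0.098 ] [0.6108 0.0903 0.1066]
key 39 294.15384615384613 260.12820512820514 [ 0.6196 -0.0624  0.0717] [ 0.6155 -0.0669  0.0662] [ 0.6259 -0.0573  0.0736]
```

```bash
python3 -m pendant '[{"xyz":[-5,1,20],"twist":[0,0,0],"gripper":50},{"xyz":[0,0,30],"twist":[0,0,0],"gripper":50},{"xyz":[0,0,21],"twist":[0,0,0],"gripper":50},{"xyz":[0,0,10],"twist":[0,0,0],"gripper":50},{"xyz":[0,0,0],"twist":[0,0,0],"gripper":28},{"xyz":[0,0,0],"twist":[0,0,0],"gripper":28},{"xyz":[0,0,0],"twist":[0,0,0],"gripper":28}]'
python3 - <<'E'
from h import *
s=state(); M=R.from_quat(s["tool_rot"]).as_matrix(); p=np.array(s["eef_pos"])
ax=np.array([.580,-.0377]); a0=np.arctan2(*(p[:2]-ax)[::-1])%(2*np.pi); print(np.degrees(a0),np.linalg.norm(p[:2]-ax))
A=np.linspace(a0,np.radians(149.6),14)
W=ax+.095*np.stack([np.cos(A),np.sin(A)],1); W[0]=p[:2]
print((np.diff(np.c_[W,np.full(14,p[2])],axis=0)@M*1000).round(1).tolist())
E
```

```text
time_s: 7.55
eef_pos: [0.513, -0.1062, 0.1362]
tool_rot: [0.754, 0.657, 0.001, 0.001]
contact_force: [0.4, -0.3, -0.7]
opening: 0.0281
225.63962033912503 0.09584991034167366
[[6.8, -7.0, -0.0], [6.9, -6.8, -0.0], [7.5, -6.1, -0.0], [8.1, -5.3, -0.0], [8.6, -4.4, -0.0], [9.0, -3.5, -0.0], [9.3, -2.6, -0.0], [9.6, -1.6, -0.0], [9.7, -0.6, -0.0], [9.7, 0.4, 0.0], [9.6, 1.3, 0.0], [9.4, 2.3, 0.0], [9.1, 3.3, 0.0]]
```

```bash
python3 -m pendant '[{"xyz":[6.8,-7,0],"twist":[0,0,0],"gripper":28},{"xyz":[6.9,-6.8,0],"twist":[0,0,0],"gripper":28},{"xyz":[7.5,-6.1,0],"twist":[0,0,0],"gripper":28},{"xyz":[8.1,-5.3,0],"twist":[0,0,0],"gripper":28},{"xyz":[8.6,-4.4,0],"twist":[0,0,0],"gripper":28},{"xyz":[9,-3.5,0],"twist":[0,0,0],"gripper":28},{"xyz":[9.3,-2.6,0],"twist":[0,0,0],"gripper":28},{"xyz":[9.6,-1.6,0],"twist":[0,0,0],"gripper":28},{"xyz":[9.7,-0.6,0],"twist":[0,0,0],"gripper":28},{"xyz":[9.7,0.4,0],"twist":[0,0,0],"gripper":28},{"xyz":[9.6,1.3,0],"twist":[0,0,0],"gripper":28},{"xyz":[9.4,2.3,0],"twist":[0,0,0],"gripper":28},{"xyz":[9.1,3.3,0],"twist":[0,0,0],"gripper":28},{"xyz":[0,0,0],"twist":[0,0,0],"gripper":10},{"xyz":[0,0,0],"twist":[0,0,0],"gripper":10},{"xyz":[0,0,0],"twist":[0,0,0],"gripper":10}]'; python3 w.py w4
```

```text
time_s: 9.55
eef_pos: [0.4978, 0.0104, 0.1355]
tool_rot: [0.754, 0.657, 0.0, 0.0]
contact_force: [2.3, 1.4, -0.5]
opening: 0.0232
9.55 [0.4978 0.0104 0.1355] [[0.136, 0.991, 0.001], [0.991, -0.136, 0.0], [0.0, 0.001, -1.0]] [0.43117138 0.01901559 0.31567495]
```

```bash
python3 -m pendant '[{"xyz":[0,0,0],"twist":[0,0,0],"gripper":45},{"xyz":[0,0,0],"twist":[0,0,0],"gripper":45},{"xyz":[0,0,-35],"twist":[0,0,0],"gripper":45},{"xyz":[0,0,-50],"twist":[0,0,0],"gripper":45},{"xyz":[-8,40,-15],"twist":[0,0,0],"gripper":45},{"xyz":[-10,50,0],"twist":[0,0,0],"gripper":45},{"xyz":[-10,50,0],"twist":[0,0,0],"gripper":45},{"xyz":[-10,45,0],"twist":[0,0,0],"gripper":45},{"xyz":[-4,25,0],"twist":[0,0,0],"gripper":45},{"xyz":[0,0,0],"twist":[0,0,0],"gripper":45},{"xyz":[0,0,0],"twist":[0,0,0],"gripper":45}]'; python3 w.py w5
python3 - <<'E'
from m import *
c,f,D=load("w5")
for n,p in dict(key=(.62,-.0615,.0725),cap=(.58,-.0377,.128),knob=(.498,.01,.167)).items(): print(n,proj(c,p))
u,v=proj(c,(.61,-.05,.08)).astype(int); x0=max(0,u-80);y0=max(0,v-75)
cv2.imwrite("pics/c5.png",cv2.resize(f[y0:y0+120,x0:x0+160],None,fx=5,fy=5,interpolation=2)); print(x0,y0)
E
```

```text
time_s: 10.98
eef_pos: [0.6986, -0.0598, 0.2351]
tool_rot: [0.754, 0.657, -0.001, -0.001]
contact_force: [-0.9, -0.1, 0.3]
opening: 0.045
10.975 [ 0.6986 -0.0598  0.2351] [[0.136, 0.991, -0.002], [0.991, -0.136, 0.0], [0.0, -0.002, -1.0]] [ 0.63242467 -0.05113913  0.41535514]
key [242.8795062  113.66637281]
cap [259.69061483  64.55141507]
knob [310.58024855 -74.4226644 ]
171 27
```

View pics/c5.png

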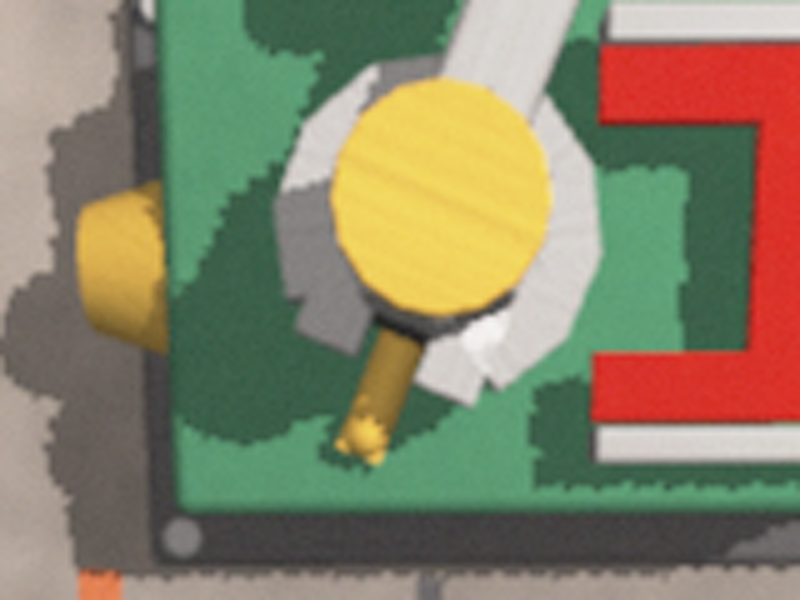

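```bash
python3 - <<'E'
from m import *
c,f,D=load("w5"); P=cloud(c,D); h=cv2.cvtColor(f,40); H,S,V=[h[...,i].astype(int) for i in range(3)]; Z=P[...,2]
px=lambda a,b:(171+a/5-.4,27+b/5-.4)
n=(onz(c,*px(357,352),.092)+onz(c,*px(419,385),.092))/2
k1=onz(c,*px(402,350),.0725);k2=onz(c,*px(362,440),.0725)
m=(H>18)&(H<32)&(S>130)&(Z>.12)&(Z<.14)&(P[...,0]<.62); x=P[m]; cap=(x.min(0)+x.max(0))/2
a=(H>15)&(H<35)&(S>110)&(Z>.066)&(Z<.077)&(P[...,0]<.64)&(P[...,0]>.58)&(P[...,1]<-.03)&(P[...,1]>-.08)
K=P[a]; print("cap",cap,"n",n,"k",k1,k2,a.sum(),K.mean(0))
for ax in(cap[:2],np.array([.580,-.0377])):
    g=lambda q:np.degrees(np.arctan2(*(q[:2]-ax)[::-1])); print("notch",g(n),"key",g(k1),g(k2),g(K.mean(0)))
l=cv2.fitLine(K[:,:2].astype(np.float32),2,0,.01,.01).ravel(); print("key line",np.degrees(np.arctan2(l[1],l[0])))
# arm direction
b=(S<40)&(Z>.117)&(Z<.126)&(P[...,0]<.565)&(P[...,0]>.45); b[:, :230]=0
if b.sum()>20:
    l=cv2.fitLine(P[b][:,:2].astype(np.float32),2,0,.01,.01).ravel(); print("arm",b.sum(),np.degrees(np.arctan2(l[1],l[0])),P[b].mean(0))
s=state(); print(np.linalg.inv(R.from_quat(s["tool_rot"]).as_matrix())@(np.append(cap[:2],.15)-s["eef_pos"])*1000)
E
```

```text
cap [ 0.5815862  -0.03914344  0.12717999] n [ 0.60760328 -0.0531264   0.092     ] k [ 0.6025048  -0.04949971  0.0725    ] [ 0.62106052 -0.06151257  0.0725    ] 226 [ 0.61164661 -0.05570094  0.07201377]
notch -28.255946769384675 key -26.338848448172904 -29.53916787307461 -28.846310634571385
notch -29.19912328192715 key -27.668900236583468 -30.111087891278743 -29.631695971196716
key line -29.535189
arm 1033 -35.279877 [ 0.54470569 -0.01634946  0.12258189]
[   4.3561296  -118.60462518   85.577374  ]
```

The key sits centred in the notch, both at about -29°. The cap is at about (0.581, -0.0385). Next I press the hub home with shut fingers.

```bash
python3 -m pendant '[{"xyz":[1,-35,0],"twist":[0,0,0],"gripper":0},{"xyz":[2,-45,0],"twist":[0,0,10],"gripper":0}]' 2>&1 | head -0; python3 -m pendant '[{"xyz":[1,-35,0],"twist":[0,0,0],"gripper":0},{"xyz":[2,-45,10],"twist":[0,0,0],"gripper":0},{"xyz":[2,-30,20],"twist":[0,0,0],"gripper":0},{"xyz":[0,-9,30],"twist":[0,0,0],"gripper":0},{"xyz":[0,0,25],"twist":[0,0,0],"gripper":0},{"xyz":[0,0,10],"twist":[0,0,0],"gripper":0},{"xyz":[0,0,0],"twist":[0,0,0],"gripper":0}]'
```

```text
time_s: 12.15
eef_pos: [0.51, -0.0037, 0.1407]
tool_rot: [0.812, 0.584, 0.0, 0.0]
contact_force: [0.5, -0.5, -0.9]
opening: 0.0005
```

I made a mistake: a stray first call with a bad twist also ran, so the tool overshot to near the knob. The contact force is about 0. I'll lift, undo the turn and look again.

```bash
python3 -m pendant '[{"xyz":[0,0,-35],"twist":[0,0,0],"gripper":0},{"xyz":[0,0,-45],"twist":[0,0,0],"gripper":0},{"xyz":[0,0,-15],"twist":[0,0,-0.093],"gripper":0},{"xyz":[0,0,0],"twist":[0,0,-0.094],"gripper":0},{"xyz":[-7,45,0],"twist":[0,0,0],"gripper":0},{"xyz":[-8,50,0],"twist":[0,0,0],"gripper":0},{"xyz":[-8,55,0],"twist":[0,0,0],"gripper":0},{"xyz":[-7,44,0],"twist":[0,0,0],"gripper":0},{"xyz":[0,0,0],"twist":[0,0,0],"gripper":0},{"xyz":[0,0,0],"twist":[0,0,0],"gripper":0}]'; python3 w.py w6
python3 - <<'E'
from m import *
c,f,D=load("w6")
u,v=proj(c,(.61,-.05,.08)).astype(int); x0=max(0,u-80);y0=max(0,v-75)
cv2.imwrite("pics/c6.png",cv2.resize(f[y0:y0+120,x0:x0+160],None,fx=5,fy=5,interpolation=2)); print(x0,y0)
E
```

```text
time_s: 13.4
eef_pos: [0.6967, -0.0592, 0.2357]
tool_rot: [0.754, 0.657, -0.0, -0.001]
contact_force: [0.5, 0.6, 1.0]
opening: 0.0006
13.4 [ 0.6967 -0.0592  0.2357] [[0.137, 0.991, -0.001], [0.991, -0.137, 0.001], [0.0, -0.001, -1.0]] [ 0.63043854 -0.05060458  0.41597981]
171 29
```

View pics/c6.png

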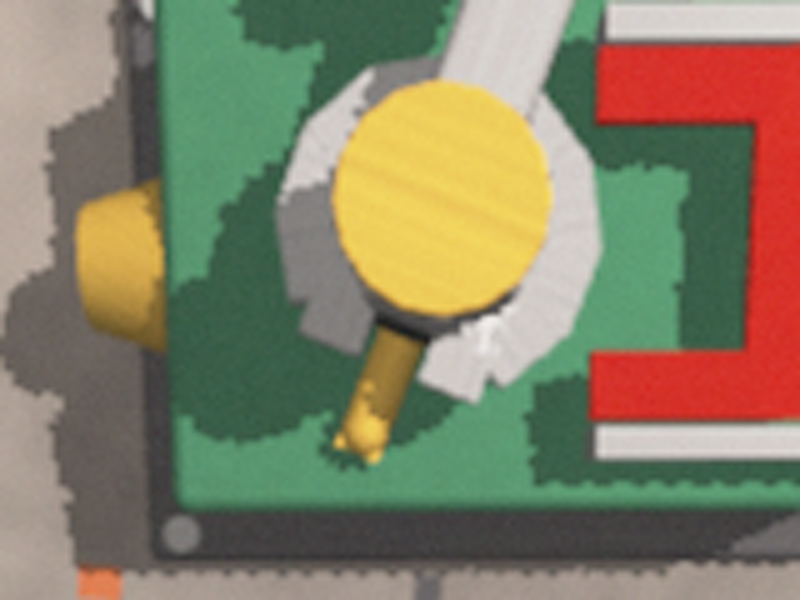

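The keyway is still over the key to within about 2°, and the keeper is still open. Now I press.

```bash
python3 -m pendant '[{"xyz":[1,-35,0],"twist":[0,0,0],"gripper":0},{"xyz":[2,-45,10],"twist":[0,0,0],"gripper":0},{"xyz":[2,-30,20],"twist":[0,0,0],"gripper":0},{"xyz":[0,-8,30],"twist":[0,0,0],"gripper":0},{"xyz":[0,0,25],"twist":[0,0,0],"gripper":0},{"xyz":[0,0,10],"twist":[0,0,0],"gripper":0},{"xyz":[0,0,0],"twist":[0,0,0],"gripper":0}]'
```

```text
time_s: 14.32
eef_pos: [0.5811, -0.0383, 0.1408]
tool_rot: [0.754, 0.657, -0.0, -0.0]
contact_force: [-0.4, -0.4, 1.1]
opening: 0.0005
```

```bash
python3 -m pendant '[{"xyz":[0,0,8],"twist":[0,0,0],"gripper":0},{"xyz":[0,0,5],"twist":[0,0,0],"gripper":0},{"xyz":[0,0,4],"twist":[0,0,0],"gripper":0},{"xyz":[0,0,4],"twist":[0,0,0],"gripper":0},{"xyz":[0,0,4],"twist":[0,0,0],"gripper":0},{"xyz":[0,0,4],"twist":[0,0,0],"gripper":0},{"xyz":[0,0,4],"twist":[0,0,0],"gripper":0},{"xyz":[0,0,2],"twist":[0,0,0],"gripper":0},{"xyz":[0,0,0],"twist":[0,0,0],"gripper":0}]'
```

```text
time_s: 15.45
eef_pos: [0.582, -0.0387, 0.1082]
tool_rot: [0.754, 0.657, 0.001, 0.0]
contact_force: [-4.8, 0.9, 20.9]
opening: 0.0003
```

```bash
python3 -m pendant '[{"xyz":[0,0,2],"twist":[0,0,0],"gripper":0},{"xyz":[0,0,0],"twist":[0,0,0],"gripper":0}]'
```

```text
time_s: 15.7
eef_pos: [0.5821, -0.0387, 0.1081]
tool_rot: [0.754, 0.657, 0.001, 0.0]
contact_force: [-9.3, 0.6, 34.1]
opening: 0.001
```

```bash
python3 -m pendant '[{"xyz":[0,0,-6],"twist":[0,0,0],"gripper":0},{"xyz":[0,0,-25],"twist":[0,0,0],"gripper":0},{"xyz":[0,0,-35],"twist":[0,0,0],"gripper":20},{"xyz":[34,-1,0],"twist":[0,0,0],"gripper":40},{"xyz":[50,-1,0],"twist":[0,0,0],"gripper":40},{"xyz":[38,-1,0],"twist":[0,0,0],"gripper":40},{"xyz":[0,0,0],"twist":[0,0,0],"gripper":40},{"xyz":[0,0,0],"twist":[0,0,0],"gripper":40}]'
```

```text
time_s: 16.7
eef_pos: [0.5951, 0.0814, 0.1691]
tool_rot: [0.754, 0.657, -0.001, 0.0]
contact_force: [0.3, -0.2, 0.5]
opening: 0.0402
```

```bash
python3 -m pendant '[{"xyz":[3,0,30],"twist":[0,0,0],"gripper":40},{"xyz":[0,0,30],"twist":[0,0,0],"gripper":40},{"xyz":[0,0,16],"twist":[0,0,0],"gripper":40},{"xyz":[0,0,6],"twist":[0,0,0],"gripper":40},{"xyz":[0,0,0],"twist":[0,0,0],"gripper":6},{"xyz":[0,0,0],"twist":[0,0,0],"gripper":6},{"xyz":[0,0,0],"twist":[0,0,0],"gripper":6},{"xyz":[0,0,0],"twist":[0,0,0],"gripper":6},{"xyz":[-8,0,0],"twist":[0,0,0],"gripper":6},{"xyz":[-10,0,0],"twist":[0,0,0],"gripper":6},{"xyz":[-10,0,0],"twist":[0,0,0],"gripper":6},{"xyz":[-8,0,0],"twist":[0,0,0],"gripper":6},{"xyz":[-4,0,0],"twist":[0,0,0],"gripper":6},{"xyz":[-3,0,0],"twist":[0,0,0],"gripper":6},{"xyz":[0,0,0],"twist":[0,0,0],"gripper":6}]'
```

```text
time_s: 18.58
eef_pos: [0.5909, 0.0459, 0.0882]
tool_rot: [0.754, 0.657, 0.002, -0.001]
contact_force: [1.2, 7.5, 4.6]
opening: 0.0117
```

```bash
python3 -m pendant '[{"xyz":[-4,0,0],"twist":[0,0,0],"gripper":6},{"xyz":[0,0,0],"twist":[0,0,0],"gripper":6},{"xyz":[0,0,0],"twist":[0,0,0],"gripper":6}]'
```

```text
time_s: 18.95
eef_pos: [0.5909, 0.0458, 0.0883]
tool_rot: [0.753, 0.658, 0.004, -0.002]
contact_force: [2.3, 14.3, 4.4]
opening: 0.0119
```

The keeper is at its stop, 40 mm from the open stop. I'll release, lift away towards the viewing pose and check.

```bash
python3 -m pendant '[{"xyz":[6,0,0],"twist":[0,0,0],"gripper":6},{"xyz":[0,0,0],"twist":[0,0,0],"gripper":40},{"xyz":[0,0,0],"twist":[0,0,0],"gripper":40},{"xyz":[0,0,-30],"twist":[0,0,0],"gripper":40},{"xyz":[0,0,-50],"twist":[0,0,0],"gripper":40},{"xyz":[0,0,-50],"twist":[0,0,0],"gripper":40},{"xyz":[-15,20,-20],"twist":[0,0,0],"gripper":40},{"xyz":[-25,25,0],"twist":[0,0,0],"gripper":40},{"xyz":[-25,15,0],"twist":[0,0,0],"gripper":40},{"xyz":[0,0,0],"twist":[0,0,0],"gripper":40},{"xyz":[0,0,0],"twist":[0,0,0],"gripper":40}]'; python3 w.py w7
python3 - <<'E'
from m import *
c,f,D=load("w7"); P=cloud(c,D); h=cv2.cvtColor(f,40); H,S,V=[h[...,i].astype(int) for i in range(3)]; Z=P[...,2]
r=(P[...,0]<.66)&(P[...,0]>.45)&(abs(P[...,1])<.15)
for n,m in dict(knob=(H>8)&(H<25)&(Z>.135)&(Z<.155),cap=(H>18)&(H<32)&(S>130)&(Z>.1)&(Z<.14),tab=((H<6)|(H>174))&(S>150)&(Z>.1)&(Z<.11),key=(H>18)&(H<32)&(S>130)&(Z>.066)&(Z<.078)).items():
    m=m&r
    if m.any(): x=P[m]; print(n,m.sum(),np.median(x,0).round(4),((x.min(0)+x.max(0))/2).round(4))
u,v=proj(c,(.575,-.02,.08)).astype(int); x0=max(0,u-100);y0=max(0,v-75)
cv2.imwrite("pics/c7.png",cv2.resize(f[y0:y0+150,x0:x0+200],None,fx=4,fy=4,interpolation=2))
E
```

```text
time_s: 20.32
eef_pos: [0.6398, -0.0269, 0.2369]
tool_rot: [0.754, 0.657, -0.0, -0.001]
contact_force: [-0.2, 0.3, -0.2]
opening: 0.0402
20.325 [ 0.6398 -0.0269  0.2369] [[0.137, 0.991, -0.002], [0.991, -0.137, 0.001], [0.001, -0.002, -1.0]] [ 0.57362143 -0.01833138  0.41717049]
knob 636 [0.4997 0.0084 0.1459] [0.4979 0.0091 0.1422]
cap 1139 [ 0.5806 -0.038   0.1091] [ 0.5813 -0.038   0.1091]
tab 290 [0.5913 0.0445 0.1047] [0.5913 0.0446 0.1034]
key 174 [ 0.612  -0.0567  0.0726] [ 0.5992 -0.0553  0.0711]
```

View pics/c7.png

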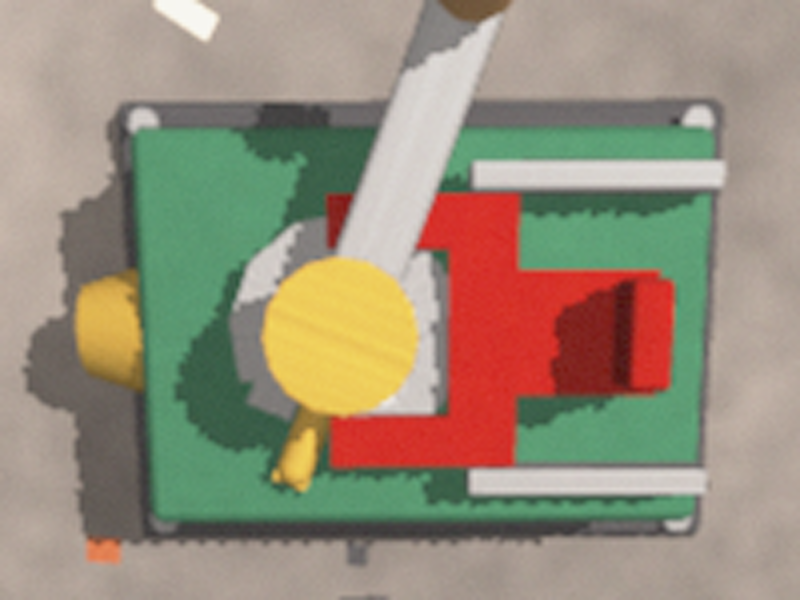

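The cap is down 20 mm (0.129 to 0.109). The prongs lie over the flange, the tab is about 83 mm from the axis, and the key sits in the keyway. Handing in.

```bash
python3 -c "
from station import *
print(state()['contact_force']); print(close_job())"
```

```text
[ 0.15602301  0.76237278 -0.31948875]
the job is handed in; nothing more can be done
None
```

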